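# Hang the frit sifter in the bayonet ring of the sifting stand

### The job

Pick up the frit sifter by its wooden bar, hang it in the ring of the sifting stand above the leaf mould by lowering its two lugs through the ring's two gaps, and twist it gently clockwise (seen from above) until both lugs drop into the locking notches. Where the notches are set can only be felt or seen, so never force it or ram the ring, and do not twist on once the lugs have dropped. Let go with the sifter hanging still and level in its notches, and leave everything else where it lies.

Things in the scene. Friction and masses are not known exactly. Their poses are not given: they have to be found in the camera images.
- sifter_bar (a point): Centre of the sifter's wooden handle bar, where it is grasped: 74 mm long, 12 mm wide, 16 mm tall, carried on two uprights over the mouth of the sifter. It is on the sifter's axis, 86 mm above its underside and 38 mm above its rim. x = along the bar, z = up. A half turn about z makes no difference.
- sifter_lug (a point): Centre line of the outer end of one of two steel lugs: round level studs, 8 mm diameter, their ends 53 mm from the sifter's axis along its +x and -x, straight below the bar's ends, 52 mm below sifter_bar and 34 mm above the sifter's underside. This one is at +x; same axes as the bar.
- ring_mid (a point): Centre of the stand's bayonet ring (bore 81 mm, outside 116 mm) at the height of the shelf the lugs slide on, 125 mm above the table when unloaded. z = up. Two entry gaps, open at the top, 13 mm wide, lie along its +x and -x with shelf below them. Lugs on the shelf put sifter_bar 56 mm above this point, lugs in the notches 50 mm. Stand columns: 140 mm tall, 74 mm from the axis.
- ring_gap (a point): Shelf below the +x entry gap, 48 mm from ring_mid. From each gap the lug can run about 90 degrees clockwise (from above) to a dead end, under a lip 12.5 to 18 mm above the shelf; anticlockwise it is blocked. A notch 12.5 mm wide, 6 mm deep is cut in the shelf 20 to 75 degrees on, alike for both lugs, set anew each time, not measured; a lug held at shelf height passes over it.
- ring (a joint): How far the ring is pushed down on its springs, m: 0 at the top (unloaded), 0.014 at the bottom stop. It moves only straight up and down, yields from about 1.6 N, then 0.4 N per mm, the sifter's weight included. When pushed down by lugs on the shelf, it springs up to 6 mm round them as they meet the notches; they then can turn no further.
- sifter: The loose frit sifter (0.17 to 0.34 kg): round steel frame with mesh floor, 76 mm across, 48 mm tall to the rim, standing on its floor; origin at the centre of its underside, z = up, x = along the lugs.
- stand: The sifting stand with its ring; fixed to the table, round foot 190 mm across. Origin at the centre of the underside of its round foot, below the ring.
- mould: Leaf-shaped plaster mould, 115 x 78 x 26 mm, lying on the stand's foot below the ring; origin at its underside. Leave it there.
- green_leaf: Green glass leaf, 115 x 55 x 7 mm, flat on the table; bystander.
- white_leaf: Cream glass leaf, 150 x 85 x 8 mm, flat on the table; bystander.
- red_leaf: Red glass leaf, 170 x 110 x 8 mm, flat on the table; bystander.
- strainer: Plain steel bowl, 84 mm across, 50 mm tall, no lugs and no bar; bystander.
- frit_jar: Green glass jar, 60 mm across, 85 mm tall; bystander.
- frit_jar2: Amber glass jar, 60 mm across, 85 mm tall; bystander.
- brush: Brush lying on the table; bystander.

How it is judged:
On the way, in this order (a step that is already met when the one before it is completed fails the run):
1. the sifter hangs upright in the ring with its lugs on the shelf (horizontal distance between sifter_bar and ring_mid below 0.006 m and z of sifter_bar in the frame of ring_mid between 0.0535 and 0.0585 m and angle between sifter_bar's own z axis and vertical below 0.08 rad), for 0.1 s.
2. both lugs have dropped into the locking notches (horizontal distance between sifter_bar and ring_mid below 0.006 m and z of sifter_bar in the frame of ring_mid between 0.047 and 0.052 m and angle between sifter_bar's own z axis and vertical below 0.08 rad), for 0.2 s.
At the end, for the whole second after the job is handed in: The sifter hangs in the ring, centred within 6 mm and level within 0.08 rad, both lugs down in the notches (its bar centre 47 to 52 mm above the ring's shelf), let go and at rest (all of step 2 and linear speed of sifter below 0.02 m/s and angular speed of sifter below 0.2 rad/s); the robot touches nothing.
It fails at once if the sifter is forced: more than 20 N between the sifter and the stand with its ring (contact force between sifter and stand above 20 N).
It fails at once if the arm or fingers press on the stand with more than 10 N (contact force between the arm and stand above 10 N).
It fails at once if a bystander is moved by more than 30 mm (distance of any of mould, green_leaf, white_leaf, red_leaf, strainer, frit_jar, frit_jar2, brush from where it was at the start of the episode above 0.03 m).
It also fails if it takes over 72 s, if anything falls off the work surface, if the arm or the gripper's body presses on something with over 40 N, if the wrist force passes 120 N, or if a joint passes its speed limit or range.

### The arm

A 6-joint arm with a two-finger parallel gripper is mounted at the origin on the work surface. World frame = base frame: x ahead of the robot, y to its left, z up, the work surface at z = 0. Lengths are in m, angles in rad, forces in N, time in s.
With the tool pointing down it reaches from about 0.325 to 0.85 m from the base axis. Payload 15.5 kg.
Tool frame: the origin (TCP) lies midway between the tips of the shut fingers; the grasp point (between the pads) lies r.grip_depth behind it (r.grip_depth is the distance from the TCP to the grasp point, in m); z points along the fingers, y is the line along which they close (so a half turn about z gives the same grasp; the last joint's range is limited). The gripper opens to 91 mm and grips with 3 to 60 N. Pads are 32 mm wide; open, the fingers measure 118 mm over their backs; the gripper's body (76 mm by 178 mm) begins 60 mm behind the grasp point.
Start: joints at [1.155, 0.494, 1.345, -0, 1.302, -0.096], TCP at [0.197, 0.593, 0.214] pointing down, gripper open.
Joint ranges: [-2.91, 2.91], [-0.82, 2.16], [0.22, 2.67], [-1.22, 4.37], [0.12, 2.79], [-3.08, 3.08]. Speed limits (rad/s): [1.89, 1.89, 2.57, 3.01, 3.01, 3.01].

### API

Orientations are given as a 3x3 rotation matrix whose columns are the frame's x, y, z axes.
In Python, from bench import r, optics, workorder gives the robot as it stands.
- The arm moves only by the shell command python3 -m creep 'ROWS' [OPENING]. ROWS is JSON, a list of rows, each a list of 4 numbers: the shift along the tool's x, y, z in cm, then the turn about the tool's z in rad. In form: [[tx, ty, tz, roll], ...]. A call has 1 to 20 rows; each row is the pose to reach, as a shift and turn from the pose commanded when the call began, along the tool's axes at that moment; what a row does not reach only later rows make up. A row lasts 1/8 s, in which the tool goes at most 62.5 mm and 10.7 degrees, less where a joint would pass 70% of its speed; a pose out of reach is approached as far as the arm can. A call with a gripper value outside its range is refused whole. OPENING is the finger opening in cm, from 0 to 9.12, set as the call begins (- or left out, the last holds). The fingers move at their own pace and stop on an object; the grip force is fixed at half the most. Time passes only in rows, so rows that repeat a pose let the fingers close. It gives the time, the measured TCP pose, the force, the opening and the grip force at its end, in the units of the state.
- r.get_obs(): the state, without advancing time (a new reading comes with each control period).
- optics.read_camera(name): name is "scene" or "top"; returns the picture (384x512x3 uint8, red, green, blue); there is no depth.
- optics.get_calibration(name): a dict with "K" (3x3 intrinsics, pixels), "view" (4x4, takes a point from world to camera coordinates). Camera axes: x right, y down, z forward; pixel columns grow to the right and rows downward; lengths in m; the calibration is good to about 2 mm. A picture is of the moment at which its call begins. get_calibration takes no time and is no camera call.
- workorder.sign_off(): hands the job in; it is judged then, once.
The state is a dict: "time": time; "joints": joint angles; "qd": joint speeds; "tau": joint torques, N m; "ee_pos": TCP position; "tool_rot": TCP orientation; "ft_force": force on the tool from outside, world axes, zero at the start; "torque": the same for the moment, N m; "gripper_width": opening from 0.0 (shut) to 1.0 (fully open); "grip_force": force on a finger pad.
Only numpy, scipy, OpenCV 4.12 (cv2) and the standard library are available. Lean on these libraries where they do the work, as an engineer would, in place of code of your own. Each camera call takes 0.05 s, during which the arm holds its last target. There are 200 camera calls.

## Working session

There is one attempt and no reset: what is moved stays moved. The work goes in short steps, Python scripts to look and compute and a shell command to move; the robot and the scene stay as the last step left them, time stands still between calls to the robot, and variables do not carry over. Pictures are saved under pics/ and viewed, at most 10 in all, crops included, and the job is handed in when it is done.

```bash
mkdir -p pics; ls; python3 - <<'E'
from bench import r, optics
import cv2,numpy as np
o=r.get_obs();print(r.grip_depth,o['time'],o['ee_pos'],np.round(o['tool_rot'],3).tolist(),o['ft_force'])
for n in("scene","top"):
    cv2.imwrite(f"pics/{n}0.png",optics.read_camera(n)[:,:,::-1]); c=optics.get_calibration(n);print(n,np.round(c['K'],1).tolist(),np.round(c['view'],4).tolist())
E
```

```text
pics
0.0188 0.0 [0.19692385 0.59276549 0.21330643] [[-0.949, 0.315, -0.001], [0.315, 0.949, -0.001], [0.0, -0.001, -1.0]] [-0.01659297 -0.86180502  0.3578035 ]
scene [[392.4, 0.0, 247.9], [0.0, 392.4, 187.5], [0.0, 0.0, 1.0]] [[0.3575, 0.9337, -0.018, -0.225], [0.4968, -0.2065, -0.8429, -0.2447], [-0.7908, 0.2924, -0.5377, 1.8641], [0.0, 0.0, 0.0, 1.0]]
top [[435.7, 0.0, 259.8], [0.0, 435.7, 190.9], [0.0, 0.0, 1.0]] [[-0.0169, -0.9998, 0.0143, -0.0021], [-0.9889, 0.0146, -0.1479, 0.6427], [0.1476, -0.0167, -0.9889, 1.5227], [0.0, 0.0, 0.0, 1.0]]
```

View pics/scene0.png

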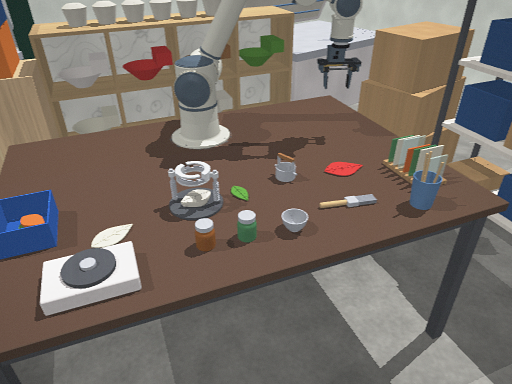

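View pics/top0.png

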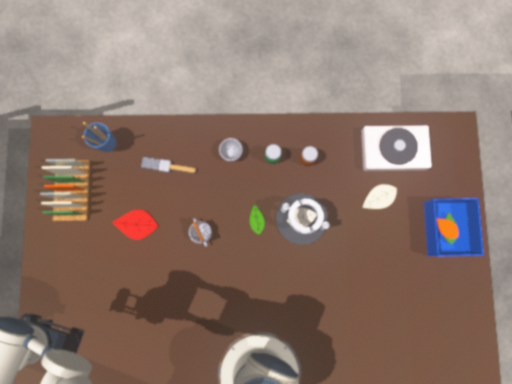

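The top view shows the sifter at about (200,232) and the stand at about (304,216). The scene view has them at (286,170) and (195,185). Next I enlarge both.

```bash
python3 - <<'E'
import cv2,numpy as np
t=cv2.imread('pics/top0.png');s=cv2.imread('pics/scene0.png')
f=lambda im,x,y,w,h,k:cv2.resize(im[y:y+h,x:x+w],None,fx=k,fy=k,interpolation=cv2.INTER_CUBIC)
a=f(t,180,212,40,40,7); b=f(t,270,186,68,60,280/60)
c=f(s,265,145,40,40,7); d=f(s,162,155,68,60,280/60)
w=min(b.shape[1],d.shape[1])
cv2.imwrite('pics/crop0.png',np.vstack([np.hstack([a,b[:,:w]]),np.hstack([c,d[:,:w]])]))
E
```

```text
(no output)
```

View pics/crop0.png

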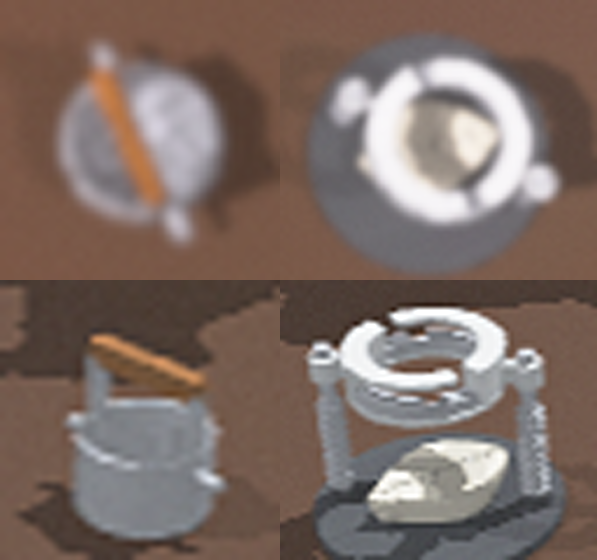

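```bash
cat > h.py <<'E'
from bench import r, optics
import cv2,numpy as np
from scipy.optimize import least_squares
C={n:optics.get_calibration(n) for n in("top","scene")}
def proj(n,P):
    P=np.atleast_2d(P);c=C[n];q=(P@c['view'][:3,:3].T+c['view'][:3,3])@c['K'].T
    return q[:,:2]/q[:,2:]
def ray(n,uv,z):
    c=C[n];R=c['view'][:3,:3];o=-R.T@c['view'][:3,3]
    d=R.T@np.linalg.solve(c['K'],[uv[0],uv[1],1.]);return o+d*(z-o[2])/d[2]
def tri(a,b):  # pixel in top, in scene -> point
    return least_squares(lambda P:np.r_[proj('top',P)[0]-a,proj('scene',P)[0]-b],[.5,0,.1]).x
def orange(im,box):
    x,y,w,h=box;H=cv2.cvtColor(im[y:y+h,x:x+w],cv2.COLOR_RGB2HSV)
    I=im[y:y+h,x:x+w].astype(float)
    m=((H[...,0]>5)&(H[...,0]<16)&(H[...,1]>150)&(H[...,2]>150)).astype(np.uint8)
    n,l,s,c=cv2.connectedComponentsWithStats(m);k=1+np.argmax(s[1:,4]);ys,xs=np.where(l==k)
    p=np.c_[xs+x,ys+y].astype(float);mu=p.mean(0);u,sv,vt=np.linalg.svd(p-mu)
    return mu,vt[0],len(p)
def unwrap(im,n,c,z,rad):
    th=np.deg2rad(np.arange(0,360,2));v=0
    for q in rad:
        uv=proj(n,np.c_[c[0]+q*np.cos(th),c[1]+q*np.sin(th),0*th+z]).astype(np.float32)
        v=v+cv2.remap(im,uv[None,:,0].copy(),uv[None,:,1].copy(),cv2.INTER_LINEAR)[0].astype(float).mean(-1)
    return v/len(rad)
E
cat > m.py <<'E'
from h import *
T=cv2.imread('pics/top0.png')[:,:,::-1];S=cv2.imread('pics/scene0.png')[:,:,::-1]
for n,im,b in(("top",T,(180,212,40,40)),("scene",S,(265,145,40,40))):
    mu,d,k=orange(im,b);P=ray(n,mu,.094 if n=='top' else .092);Q=ray(n,mu+d*5,.092);P2=ray(n,mu,.092)
    print(n,'bar',mu,k,P,np.degrees(np.arctan2(*(Q-P2)[1::-1]))%180)
# ring: white mask, opened to drop the columns, hull -> circle on plane z=.143
m=(T.min(-1)>205).astype(np.uint8);m[:186]=0;m[246:]=0;m[:,:270]=0;m[:,338:]=0
m=cv2.resize(m*255,None,fx=4,fy=4,interpolation=cv2.INTER_LINEAR)
cs,_=cv2.findContours((m>127).astype(np.uint8),cv2.RETR_EXTERNAL,cv2.CHAIN_APPROX_NONE)
p=np.vstack([c[:,0] for c in cs if len(c)>30])/4-.375
X=np.array([ray('top',q,.143) for q in p])[:,:2]
c=np.array(ray('top',(306,215.6),.143)[:2])
f=least_squares(lambda v:np.hypot(*(X-v[:2]).T)-v[2],[*c,.058],loss='soft_l1',f_scale=.002,bounds=([0,-1,.054],[1,1,.062])).x
print('ring',f)
for n,im in(("top",T),("scene",S)):
    v=unwrap(im,n,f,.143,[.044,.049,.054]);i=np.argsort(v)[:14];print(n,[(int(2*k),int(v[k])) for k in sorted(i)],np.median(v))
o=ray('top',(270+(430-280)/4.667,186+153/4.667),0.008);print('foot',o)
E
python3 m.py
```

```text
top bar [195.63636364 225.81818182] 11 [0.51722186 0.21176356 0.094     ] 22.339600031501504Traceback (most recent call last):
  File "m.py", line 4, in <module>
    mu,d,k=orange(im,b);P=ray(n,mu,.094 if n=='top' else .092);Q=ray(n,mu+d*5,.092);P2=ray(n,mu,.092)
           ~~~~~~^^^^^^
  File "h.py", line 17, in orange
    n,l,s,c=cv2.connectedComponentsWithStats(m);k=1+np.argmax(s[1:,4]);ys,xs=np.where(l==k)
                                                    ~~~~~~~~~^^^^^^^^^
    return _wrapfunc(a, 'argmax', axis=axis, out=out, **kwds)
    return bound(*args, **kwds)
ValueError: attempt to get argmax of an empty sequence
```

```bash
python3 - <<'E'
s=open('h.py').read()
a=s.index("    m=((H");b=s.index("    n,l,s,c")
s=s[:a]+"    m=(I[...,0]-I[...,2]>75).astype(np.uint8)\n"+s[b:]
open('h.py','w').write(s)
E
python3 m.py
```

```text
top bar [197.5        230.64285714] 56 [0.50052084 0.20528057 0.094     ] 23.975565772573276
scene bar [285.85185185 155.85185185] 27 [0.49374328 0.20743578 0.092     ] 24.568331331370295
ring [ 0.5434308  -0.15836944  0.054     ]
top [(8, 204), (10, 193), (12, 184), (14, 177), (16, 174), (18, 179), (20, 192), (200, 194), (202, 178), (204, 168), (206, 166), (208, 171), (210, 182), (212, 196)] 233.0
scene [(8, 158), (10, 133), (12, 127), (14, 132), (16, 144), (18, 153), (20, 161), (198, 141), (200, 103), (202, 77), (204, 62), (206, 65), (208, 85), (210, 134)] 228.55555555555554
foot [ 0.54288097 -0.16648491  0.008     ]
```

```bash
cat >> m.py <<'E'
print('--')
a=[ray('top',q,.036) for q in((194.3,219.9),(205.4,244.1))];print('lugs top',a[0][:2],a[1][:2],sum(a)/2,np.linalg.norm(a[0]-a[1]))
a=[ray('scene',q,.036) for q in((265+73/7,145+141/7),(265+219/7,145+203/7))];print('lugs scene',sum(a)/2,np.linalg.norm(a[0]-a[1]),np.degrees(np.arctan2(*(a[0]-a[1])[1::-1])))
print('bar tri',tri(orange(T,(180,212,40,40))[0],orange(S,(265,145,40,40))[0]))
for n,qs in(('top',((284.8,207.4),(325.9,225.2))),('scene',((171,170),(215.1,172.6)))):
    a=[ray(n,q,.140) for q in qs];print('cols',n,sum(a)/2,np.linalg.norm(a[0]-a[1]),np.degrees(np.arctan2(*(a[0]-a[1])[1::-1])))
print('ring tri gap+col',tri((305.4,216.3),(193.1,171.3)))
for it in range(4):
  for n,im in(("top",T),("scene",S)):
    th=np.deg2rad(np.arange(0,360,2));v=unwrap(im,n,f,.143,[.044,.049,.054]);w=np.clip(np.median(v)-30-v,0,None)
    g=[]
    for lo in(340,160):
        k=[(lo//2+j)%180 for j in range(35)];g.append(np.degrees(np.angle((w[k]*np.exp(1j*th[k])).sum()))%360)
    print(n,f[:2],g)
    e=np.deg2rad(g);P=[.049*np.array([np.cos(x),np.sin(x)]) for x in e];m_=(P[0]+P[1])/2
    d=(P[0]-P[1])/np.linalg.norm(P[0]-P[1]);print('  perp shift',m_,'dir',np.degrees(np.arctan2(d[1],d[0])))
    if n=='top': f[:2]+=m_
E
python3 m.py | sed '1,/--/d'
```

```text
lugs top [0.54261428 0.22426771] [0.4557263  0.18437961] [0.49917029 0.20432366 0.036     ] 0.09560638580152594
lugs scene [0.49958034 0.20587721 0.036     ] 0.10258375780156344 -154.42712566871205
bar tri [0.5002572  0.20468722 0.0958128 ]
cols top [ 0.54020738 -0.16245553  0.14      ] 0.15009057720927407 65.52177642571819
cols scene [ 0.55352801 -0.16396104  0.14      ] 0.1508219151744586 -119.2557353835068
ring tri gap+col [ 0.54109754 -0.16222157  0.13290461]
top [ 0.5434308  -0.15836944] [np.float64(15.215620412118533), np.float64(205.79054956171612)]
  perp shift [ 0.00158158 -0.00422944] dir 20.50308498691732
scene [ 0.54501239 -0.16259889] [np.float64(19.639802550678894), np.float64(198.7858914505515)]
  perp shift [-0.00012016  0.0003448 ] dir 19.2128470006152
top [ 0.54501239 -0.16259889] [np.float64(20.080912576873516), np.float64(200.3112064898114)]
  perp shift [ 3.39968551e-05 -9.24203598e-05] dir 20.196059533342467
scene [ 0.54504638 -0.16269131] [np.float64(19.787711992783308), np.float64(198.68581371738267)]
  perp shift [-0.00015524  0.00044486] dir 19.236762855082983
top [ 0.54504638 -0.16269131] [np.float64(20.17370606101694), np.float64(200.18615415519798)]
  perp shift [ 1.83622940e-06 -4.99612512e-06] dir 20.179930108107463
scene [ 0.54504822 -0.1626963 ] [np.float64(19.787165163099054), np.float64(198.68667139477452)]
  perp shift [-0.00015504  0.0004443 ] dir 19.236918278936784
top [ 0.54504822 -0.1626963 ] [np.float64(20.17370606101694), np.float64(200.18615415519798)]
  perp shift [ 1.83622940e-06 -4.99612512e-06] dir 20.179930108107463
scene [ 0.54505006 -0.1627013 ] [np.float64(19.791949886622277), np.float64(198.68667139477452)]
  perp shift [-0.00015573  0.00044622] dir 19.239310640698395
```

```bash
python3 -m creep '[[-2,-1.3,0,-0.03],[-5,-3.5,0.5,-0.1],[-9,-6,1,-0.2],[-13,-8.7,2,-0.3],[-17,-11.3,3,-0.4],[-21,-14,4,-0.5],[-25,-16.7,5,-0.6],[-29,-19.3,5.5,-0.68],[-33,-22,6,-0.72],[-36.5,-24.3,6,-0.745],[-39,-26,6,-0.745],[-40.5,-27,6,-0.745],[-41,-27.3,6,-0.745],[-41,-27.3,6,-0.745],[-41,-27.3,6,-0.745]]' 6; python3 - <<'E'
from h import *
o=r.get_obs();R=o['tool_rot'];print(o['ee_pos'],np.degrees(np.arctan2(R[1,0],R[0,0])))
d=np.array([.4998,.2045,.067])-o['ee_pos'];print('tool shift cm',R.T@d*100)
im=optics.read_camera('scene');cv2.imwrite('pics/s1.png',cv2.resize(im[110:210,220:350,::-1],None,fx=5,fy=5,interpolation=cv2.INTER_CUBIC))
E
```

```text
time: 1.98
ee_pos: [0.4995, 0.2055, 0.1539]
tool_rot: [[-0.911, -0.412, -0.0], [-0.412, 0.911, 0.0], [0.0, 0.0, -1.0]]
ft_force: [-0.3, -0.1, -0.2]
gripper_width: 0.658
grip_force: 0.0
[0.49948785 0.20548306 0.1538963 ] -155.64359382548164
tool shift cm [ 0.01009138 -0.1038598   8.68961571]
```

View pics/s1.png

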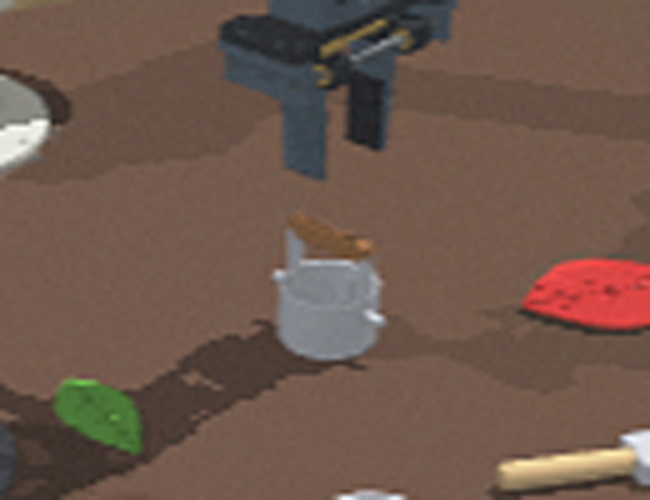

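The crop shows the open fingers at (305,170)/(365,145) straight above the bar at (330,240) and square to it. Descend and grip.

```bash
python3 -m creep '[[0,-0.1,1,0],[0,-0.1,2.5,0],[0,-0.1,4,0],[0,-0.1,5.5,0],[0,-0.1,6.8,0],[0,-0.1,7.8,0],[0,-0.1,8.4,0],[0,-0.1,8.7,0],[0,-0.1,8.7,0],[0,-0.1,8.7,0]]' 6; python3 -m creep '[[0,0,0,0],[0,0,0,0],[0,0,0,0],[0,0,0,0],[0,0,0,0],[0,0,0,0],[0,0,0,0],[0,0,0,0]]' 0.5
```

```text
time: 3.28
ee_pos: [0.5007, 0.2039, 0.0673]
tool_rot: [[-0.911, -0.412, 0.001], [-0.412, 0.911, 0.0], [-0.001, -0.0, -1.0]]
ft_force: [0.8, 0.6, 0.2]
gripper_width: 0.655
grip_force: 0.0
time: 4.28
ee_pos: [0.5004, 0.2038, 0.0668]
tool_rot: [[-0.911, -0.412, -0.0], [-0.412, 0.911, -0.0], [0.0, 0.0, -1.0]]
ft_force: [0.4, -0.4, -3.0]
gripper_width: 0.131
grip_force: 30.0
```

```bash
python3 -m creep '[[0,0,-0.5,0],[0,0,-1.5,0],[0,0,-3,0],[0,0,-5,0],[0,0,-7.5,0],[0,0,-10,0],[0,0,-12.5,0],[0,0,-14.5,0],[0,0,-16,0],[0,0,-16.8,0],[0,0,-16.8,0]]' ; python3 -m creep '[[0.3,-1,0,0],[1,-3,0,0],[2,-6,0,0.02],[3,-9.5,0,0.04],[4.2,-13,0,0.06],[5.3,-16.5,0,0.078],[6.4,-20,0,0.078],[7.5,-23.5,0,0.078],[8.6,-27,0,0.078],[9.6,-30,0,0.078],[10.4,-32.5,0,0.078],[10.9,-34.2,0,0.078],[11.2,-35.1,0,0.078],[11.2,-35.1,0,0.078],[11.2,-35.1,0,0.078],[11.2,-35.1,0,0.078]]'
python3 - <<'E'
from h import *
S=optics.read_camera('scene');T=optics.read_camera('top')
cv2.imwrite('pics/T2.png',T[:,:,::-1]);cv2.imwrite('pics/S2.png',S[:,:,::-1])
f=lambda im,x,y,w,h,k:cv2.resize(im[y:y+h,x:x+w],None,fx=k,fy=k,interpolation=cv2.INTER_CUBIC)
cv2.imwrite('pics/c2.png',np.hstack([f(T,265,165,80,90,5),f(S,160,120,75,90,5)])[:,:,::-1])
E
```

```text
time: 5.65
ee_pos: [0.5005, 0.2039, 0.2352]
tool_rot: [[-0.911, -0.412, 0.0], [-0.412, 0.911, 0.0], [-0.0, -0.0, -1.0]]
ft_force: [-0.3, -0.6, -3.3]
gripper_width: 0.134
grip_force: 30.0
time: 7.65
ee_pos: [0.5429, -0.1614, 0.235]
tool_rot: [[-0.94, -0.34, -0.0], [-0.34, 0.94, 0.0], [-0.0, 0.0, -1.0]]
ft_force: [0.6, -0.2, -2.0]
gripper_width: 0.128
grip_force: 30.0
```

View pics/c2.png

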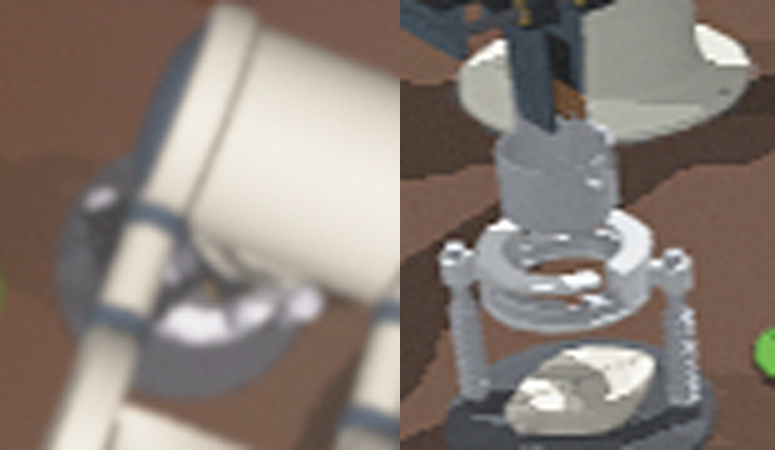

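The right panel shows the held sifter over the ring, with its near lug at about crop (597,183), so scene px (199,156.6). The arm hides the top view. I compare these with the projections predicted from the arm pose.

```bash
python3 - <<'E'
from h import *
S=cv2.imread('pics/S2.png')[:,:,::-1]
o=r.get_obs();c=o['ee_pos'].copy();c[2]+=.0188
th=np.linspace(0,2*np.pi,361)
def circ(c,rad,z):return proj('scene',np.c_[c[0]+rad*np.cos(th),c[1]+rad*np.sin(th),0*th+z])
print('tcp',c)
for z in(.168,.216): q=circ(c,.038,z+0.0);print('sifter pred z',z,'u',q[:,0].min(),q[:,0].max(),'v',q[:,1].min(),q[:,1].max())
a=np.radians(19.9);u=np.array([np.cos(a),np.sin(a),0])
for k in(.053,.046,-.046,-.053):print('lug',k,proj('scene',c+k*u-[0,0,.052]))
g=np.array([.543,-.1625,0])
q=circ(g,.058,.143);print('ring pred u',q[:,0].min(),q[:,0].max(),'v',q[:,1].min(),q[:,1].max())
k=np.radians(65.5)
for s in(.074,-.074):print('col',proj('scene',g+[s*np.cos(k),s*np.sin(k),.14]))
I=S.astype(float);sat=I[...,0]-I[...,2]
def cross(x,l):
    x=np.array(x);s=np.sign(x-l);i=np.where(s[1:]!=s[:-1])[0];return np.round(i+(l-x[i])/(x[i+1]-x[i]),2)
for v in(150,154,158,162):print('row',v,172+cross(sat[v,172:212],15))
for v in(174,176,178,180):print('ringrow',v,165+cross(sat[v,165:220],15))
E
```

```text
tcp [ 0.54291095 -0.16168526  0.25380672]
sifter pred z 0.168 u 180.37449751913343 203.50360787286064 v 156.90691940546978 168.04151446401067
sifter pred z 0.216 u 178.73087311056736 202.33758127484003 v 144.11844507671665 154.82448071532977
lug 0.053 [[200.35287516 158.92664817]]
lug 0.046 [[199.08666111 158.15715058]]
lug -0.046 [[183.25584337 148.53652104]]
lug -0.053 [[182.10981238 147.84006052]]
ring pred u 174.89790510708175 209.85710568506522 v 160.62104049038962 177.95355476760932
col [[214.50470892 170.08451195]]
col [[170.71196771 169.40481267]]
row 150 [177.79 202.67]
row 154 [178.73 203.44]
row 158 [179.44 203.55]
row 162 [179.58 204.09]
ringrow 174 [167.33 185.36 196.   196.   198.13 200.66 217.8 ]
ringrow 176 [167.67 175.   175.   199.78 200.42 218.13]
ringrow 178 [169.39 174.36 175.3  195.43 199.29 209.63 212.41 216.61]
ringrow 180 [169.5  192.43 195.91 208.48 213.13 216.63]
```

```bash
python3 - <<'E'
from h import *
T=cv2.imread('pics/top0.png').astype(np.float32).mean(-1)
c=C['top'];print('cam',-c['view'][:3,:3].T@c['view'][:3,3])
g=np.array([.543,-.1625])
rr=np.arange(.028,.072,.0005)
for t in list(range(-30,100,10))+list(range(150,280,10)):
    a=np.radians(t);P=np.c_[g[0]+rr*np.cos(a),g[1]+rr*np.sin(a),0*rr+.143];uv=proj('top',P).astype(np.float32)
    v=cv2.remap(T,uv[None,:,0].copy(),uv[None,:,1].copy(),cv2.INTER_LINEAR)[0]
    i=np.argmax(v*(abs(rr-.049)<.006));
    def e(js):
        js=list(js);j=min(js,key=lambda j:v[j]) if 0 else js
        for k in j:
            if v[k]<165:return round(rr[k]*1000,1)
    print(t,int(v[i]),'in',e(range(i,-1,-1)),'out',e(range(i,len(rr))))
E
```

```text
cam [0.41079961 0.01388724 1.60082607]
-30 247 in 37.5 out 59.5
-20 246 in 37.5 out 60.5
-10 246 in 37.5 out 60.0
0 246 in 38.0 out 60.0
10 228 in 38.5 out 58.5
20 185 in 41.0 out 54.5
30 239 in 38.5 out 61.0
40 247 in 37.0 out 60.5
50 248 in 29.0 out 60.0
60 247 in None out None
70 248 in None out None
80 248 in None out 60.0
90 247 in None out 60.0
150 245 in 29.0 out 60.5
160 245 in 29.5 out 60.0
170 245 in 30.5 out 61.0
180 244 in 32.5 out 60.5
190 236 in 37.0 out 59.5
200 178 in 44.0 out 58.0
210 225 in 39.5 out 58.5
220 247 in 38.0 out 60.0
230 247 in 37.5 out 61.5
240 247 in 37.5 out None
250 247 in 37.5 out None
260 247 in 36.5 out 62.0
270 247 in None out 62.0
```

```bash
python3 -m creep '[[0,-0.1,0,0],[0,-0.23,0,0],[0,-0.23,0.5,0],[0,-0.23,1,0],[0,-0.23,1.5,0],[0,-0.23,2,0],[0,-0.23,2,0],[0,-0.23,2,0]]'; python3 -m creep '[[0,0,0.3,0],[0,0,0.6,0],[0,0,0.9,0],[0,0,1.2,0],[0,0,1.2,0],[0,0,1.2,0]]';python3 -m creep '[[0,0,0.3,0],[0,0,0.6,0],[0,0,0.9,0],[0,0,1.2,0],[0,0,1.2,0],[0,0,1.2,0]]'
```

```text
time: 8.75
ee_pos: [0.5437, -0.1643, 0.215]
tool_rot: [[-0.941, -0.339, 0.0], [-0.339, 0.941, -0.0], [-0.0, -0.0, -1.0]]
ft_force: [0.3, -0.1, -1.9]
gripper_width: 0.132
grip_force: 30.0
time: 9.5
ee_pos: [0.5437, -0.1643, 0.203]
tool_rot: [[-0.941, -0.339, 0.0], [-0.339, 0.941, -0.0], [-0.0, -0.0, -1.0]]
ft_force: [0.2, 0.3, -3.4]
gripper_width: 0.126
grip_force: 30.0
time: 10.25
ee_pos: [0.5437, -0.1643, 0.191]
tool_rot: [[-0.941, -0.339, 0.0], [-0.339, 0.941, -0.0], [-0.0, -0.0, -1.0]]
ft_force: [0.8, 0.9, -3.0]
gripper_width: 0.128
grip_force: 30.0
```

```bash
python3 -m creep '[[0,0,0.3,0],[0,0,0.6,0],[0,0,0.9,0],[0,0,0.9,0],[0,0,0.9,0]]'; python3 - <<'E'
from h import *
S=optics.read_camera('scene');cv2.imwrite('pics/S3.png',S[:,:,::-1])
cv2.imwrite('pics/c3.png',cv2.resize(S[130:200,162:226,::-1],None,fx=8,fy=8,interpolation=cv2.INTER_CUBIC))
o=r.get_obs();c=o['ee_pos'].copy();c[2]+=.0188
a=np.radians(19.8);u=np.array([np.cos(a),np.sin(a),0])
print((proj('scene',c+.053*u-[0,0,.052])-[162,130])*8)
E
```

```text
time: 10.88
ee_pos: [0.5437, -0.1643, 0.182]
tool_rot: [[-0.941, -0.339, 0.0], [-0.339, 0.941, -0.0], [-0.0, -0.0, -1.0]]
ft_force: [1.0, 0.1, -2.6]
gripper_width: 0.129
grip_force: 30.0
[[311.708258   348.98693584]]
```

View pics/c3.png

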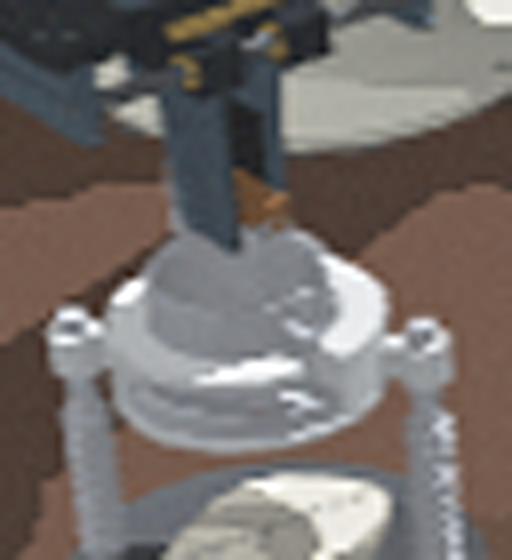

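The sifter floor is inside the ring, and the near lug (about 300,320) sits over the gap (about 310,360). I keep lowering while checking force.

```bash
python3 -m creep '[[0,0,0.2,0],[0,0,0.4,0],[0,0,0.6,0],[0,0,0.6,0],[0,0,0.6,0]]';python3 -m creep '[[0,0,0.2,0],[0,0,0.4,0],[0,0,0.6,0],[0,0,0.6,0],[0,0,0.6,0]]';python3 -m creep '[[0,0,0.2,0],[0,0,0.4,0],[0,0,0.6,0],[0,0,0.6,0],[0,0,0.6,0]]'
```

```text
time: 11.55
ee_pos: [0.5437, -0.1643, 0.1759]
tool_rot: [[-0.941, -0.339, 0.0], [-0.339, 0.941, -0.0], [-0.0, -0.0, -1.0]]
ft_force: [-0.4, -0.2, -2.6]
gripper_width: 0.132
grip_force: 30.0
time: 12.18
ee_pos: [0.5437, -0.1643, 0.1699]
tool_rot: [[-0.941, -0.339, 0.0], [-0.339, 0.941, -0.0], [-0.0, -0.0, -1.0]]
ft_force: [-0.4, 0.2, -3.3]
gripper_width: 0.136
grip_force: 30.0
time: 12.8
ee_pos: [0.5437, -0.1643, 0.1639]
tool_rot: [[-0.941, -0.339, 0.0], [-0.339, 0.941, -0.0], [-0.0, -0.0, -1.0]]
ft_force: [0.0, 0.4, -2.3]
gripper_width: 0.125
grip_force: 30.0
```

```bash
python3 -m creep '[[0,0,0.15,0],[0,0,0.3,0],[0,0,0.45,0],[0,0,0.45,0],[0,0,0.45,0]]';python3 -m creep '[[0,0,0.15,0],[0,0,0.3,0],[0,0,0.45,0],[0,0,0.45,0],[0,0,0.45,0]]'
```

```text
time: 13.42
ee_pos: [0.5437, -0.1643, 0.1595]
tool_rot: [[-0.941, -0.339, 0.0], [-0.339, 0.941, -0.0], [-0.0, -0.0, -1.0]]
ft_force: [0.2, -0.4, -0.7]
gripper_width: 0.126
grip_force: 30.0
time: 14.05
ee_pos: [0.5437, -0.1643, 0.155]
tool_rot: [[-0.941, -0.339, 0.0], [-0.339, 0.941, -0.0], [-0.0, -0.0, -1.0]]
ft_force: [0.0, -0.2, 0.1]
gripper_width: 0.132
grip_force: 30.0
```

```bash
cat > q.py <<'E'
from bench import r
import numpy as np
o=r.get_obs();R=o['tool_rot'];print('t',round(o['time'],2),'p',np.round(o['ee_pos'],4),'yaw',round(np.degrees(np.arctan2(-R[1,0],-R[0,0])),2),'F',np.round(o['ft_force'],1),'M',np.round(o['torque'],2),'w',round(o['gripper_width'],3))
E
python3 q.py; python3 -m creep '[[0,0,0.1,0],[0,0,0.25,0],[0,0,0.25,0],[0,0,0.25,0]]' >/dev/null; python3 q.py
python3 -m creep '[[0,0,0,0.03],[0,0,0,0.08],[0,0,0,0.08],[0,0,0,0.08]]' >/dev/null; python3 q.py
python3 -m creep '[[0,0,0,0.04],[0,0,0,0.08],[0,0,0,0.08],[0,0,0,0.08]]' >/dev/null; python3 q.py
python3 -m creep '[[0,0,0,0.04],[0,0,0,0.08],[0,0,0,0.08],[0,0,0,0.08]]' >/dev/null; python3 q.py
```

```text
t 14.05 p [ 0.5437 -0.1643  0.155 ] yaw 19.84 F [ 0.  -0.2  0.1] M [ 0.07  0.04 -0.02] w 0.132
t 14.55 p [ 0.5437 -0.1643  0.1524] yaw 19.84 F [-0.3  0.5  1.9] M [0.1  0.08 0.02] w 0.129
t 15.05 p [ 0.5437 -0.1643  0.1525] yaw 15.28 F [-0.2 -0.2  2.9] M [ 0.04  0.04 -0.15] w 0.129
t 15.55 p [ 0.5437 -0.1643  0.1524] yaw 10.73 F [-0.   0.5  1.9] M [-0.05 -0.04 -0.09] w 0.127
t 16.05 p [ 0.5436 -0.1643  0.1524] yaw 6.15 F [-0.4 -0.6  2.3] M [-0.03  0.01 -0.1 ] w 0.127
```

```bash
cat >> q.py <<'E'
import sys; sys.exit(1 if o['ft_force'][2]<0.9 or abs(o['torque'][2])>.4 else 0)
E
T(){ python3 q.py; }
python3 -m creep '[[0,0,0,0.02],[0,0,0,0.04],[0,0,0,0.04]]' >/dev/null; T && python3 -m creep '[[0,0,0,0.02],[0,0,0,0.04],[0,0,0,0.04]]' >/dev/null && T && python3 -m creep '[[0,0,0,0.02],[0,0,0,0.04],[0,0,0,0.04]]' >/dev/null && T && python3 -m creep '[[0,0,0,0.02],[0,0,0,0.04],[0,0,0,0.04]]' >/dev/null && T && python3 -m creep '[[0,0,0,0.02],[0,0,0,0.04],[0,0,0,0.04]]' >/dev/null && T && python3 -m creep '[[0,0,0,0.02],[0,0,0,0.04],[0,0,0,0.04]]' >/dev/null && T
```

```text
t 16.43 p [ 0.5436 -0.1643  0.1524] yaw 3.77 F [ 0.  -0.1  2. ] M [-0.03  0.04  0.  ] w 0.128
t 16.8 p [ 0.5437 -0.1643  0.1524] yaw 1.47 F [ 0.4 -0.6  2. ] M [-0.04  0.05  0.07] w 0.129
t 17.18 p [ 0.5437 -0.1645  0.1524] yaw -0.82 F [-0.3 -1.7  1.2] M [-0.61  0.18  0.17] w 0.131
t 17.55 p [ 0.5435 -0.1639  0.1523] yaw -3.12 F [0.3 1.5 0.7] M [ 0.16  0.04 -0.11] w 0.126
```

```bash
python3 - <<'E'
from h import *
for i in range(6):
    S=optics.read_camera('scene');o=r.get_obs();print(np.round(o['ft_force'],1),np.round(o['torque'],2))
cv2.imwrite('pics/c4.png',cv2.resize(S[140:200,162:226,::-1],None,fx=9,fy=9,interpolation=cv2.INTER_CUBIC))
E
```

```text
[-0.   0.5  1.9] [ 0.2   0.08 -0.09]
[0.7 0.9 1.8] [ 0.31  0.17 -0.03]
[0.7 0.9 1.1] [ 0.32  0.14 -0.08]
[0.2 1.  2.5] [ 0.38  0.11 -0.13]
[1.  1.5 2. ] [ 0.41  0.16 -0.17]
[1.4 2.1 1.7] [ 0.47  0.18 -0.15]
```

View pics/c4.png

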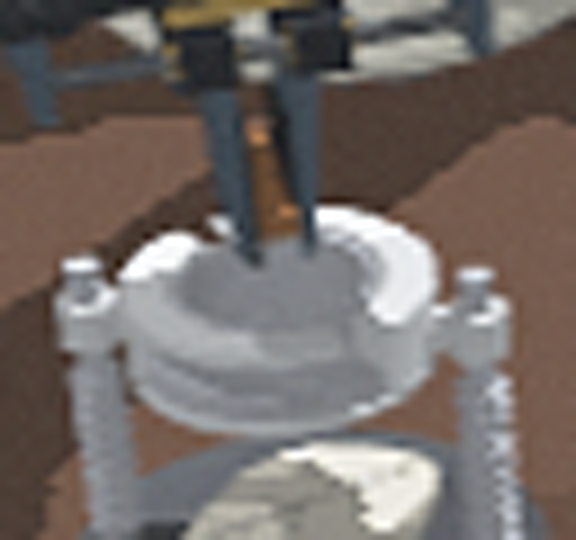

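The twisted sifter sits level in the ring with no lug in the near gap. The ring is still depressed, with its column stubs showing above at (82,265) and (478,275). A side force is drifting, so I let it settle and check.

```bash
for i in 1 2 3; do python3 -m creep '[[0,0,0,0]]' >/dev/null; python3 q.py; done
```

```text
t 17.98 p [ 0.5436 -0.1641  0.1523] yaw -3.08 F [-0.7  2.3  1.9] M [ 0.51  0.16 -0.11] w 0.134
t 18.1 p [ 0.5436 -0.1642  0.1524] yaw -3.08 F [-0.4  2.5  1.6] M [ 0.56  0.18 -0.11] w 0.131
t 18.23 p [ 0.5436 -0.1642  0.1524] yaw -3.08 F [-0.3  2.7  1.7] M [ 0.66  0.17 -0.12] w 0.129
```

```bash
python3 -m creep '[[0,0.03,0,0],[0,0.06,0,0],[0,0.06,0,0]]' >/dev/null; python3 q.py;python3 -m creep '[[0,0.03,0,0],[0,0.06,0,0],[0,0.06,0,0]]' >/dev/null; python3 q.py; python3 -m creep '[[0,0,0,0],[0,0,0,0],[0,0,0,0]]' >/dev/null; python3 q.py
```

```text
t 18.6 p [ 0.5437 -0.1638  0.1524] yaw -3.08 F [-0.4  0.2  2.7] M [ 0.06  0.34 -0.03] w 0.129
t 18.98 p [ 0.5437 -0.1633  0.1525] yaw -3.08 F [-1.4 -2.2  2.2] M [-0.59  0.46 -0.21] w 0.126
t 19.35 p [ 0.5437 -0.1632  0.1524] yaw -3.08 F [-1.9 -2.9  2.5] M [-0.66  0.41 -0.25] w 0.131
```

```bash
T(){ python3 q.py; }
python3 -m creep '[[0,-0.03,0,0],[0,-0.05,0,0],[0,-0.05,0,0],[0,-0.05,0,0]]' >/dev/null; T && python3 -m creep '[[0,0,0,0.02],[0,0,0,0.03],[0,0,0,0.03]]' >/dev/null && T && python3 -m creep '[[0,0,0,0.02],[0,0,0,0.03],[0,0,0,0.03]]' >/dev/null && T
```

```text
t 19.85 p [ 0.5437 -0.1635  0.1524] yaw -3.08 F [-1.  -1.5  0.5] M [-0.16  0.3  -0.19] w 0.128
```

```bash
cat > q.py <<'E'
from bench import r, optics
import numpy as np,sys
L=[]
for i in range(4): optics.read_camera('scene');L.append(r.get_obs())
o=L[-1];F=np.mean([l['ft_force'] for l in L],0);M=np.mean([l['torque'] for l in L],0);R=o['tool_rot']
print('t',round(o['time'],2),'p',np.round(o['ee_pos'],4),'yaw',round(np.degrees(np.arctan2(-R[1,0],-R[0,0])),2),'F',np.round(F,1),'M',np.round(M,2))
sys.exit(1 if F[2]<1.0 or abs(M[2])>.5 or np.hypot(*F[:2])>4 else 0)
E
T(){ python3 q.py; }
T && python3 -m creep '[[0,0,0,0.015],[0,0,0,0.03],[0,0,0,0.03]]' >/dev/null && T && python3 -m creep '[[0,0,0,0.015],[0,0,0,0.03],[0,0,0,0.03]]' >/dev/null && T && python3 -m creep '[[0,0,0,0.015],[0,0,0,0.03],[0,0,0,0.03]]' >/dev/null && T && python3 -m creep '[[0,0,0,0.015],[0,0,0,0.03],[0,0,0,0.03]]' >/dev/null && T
```

```text
t 20.05 p [ 0.5437 -0.1635  0.1524] yaw -3.08 F [-1.1 -0.8  1.8] M [-0.11  0.32 -0.21]
t 20.62 p [ 0.5438 -0.1636  0.1524] yaw -4.8 F [0.8 0.1 0.1] M [ 0.09 -0.11 -0.26]
```

```bash
python3 q.py; python3 q.py; python3 - <<'E'
from h import *
S=optics.read_camera('scene')
cv2.imwrite('pics/c5.png',np.vstack([cv2.imread('pics/c4.png')[50:440,:]*1,cv2.resize(S[140:200,162:226,::-1],None,fx=9,fy=9,interpolation=cv2.INTER_CUBIC)[50:440]])[:, :] if 0 else np.hstack([cv2.imread('pics/c4.png')[:450,50:440],cv2.resize(S[140:200,162:226,::-1],None,fx=9,fy=9,interpolation=cv2.INTER_CUBIC)[:450,50:440]]))
E
```

```text
t 20.82 p [ 0.5438 -0.1636  0.1524] yaw -4.8 F [ 0.6 -0.2  0.4] M [ 0.06 -0.16 -0.29]
t 21.02 p [ 0.5438 -0.1636  0.1524] yaw -4.8 F [0.6 0.  0.4] M [ 0.1  -0.2  -0.29]
```

View pics/c5.png

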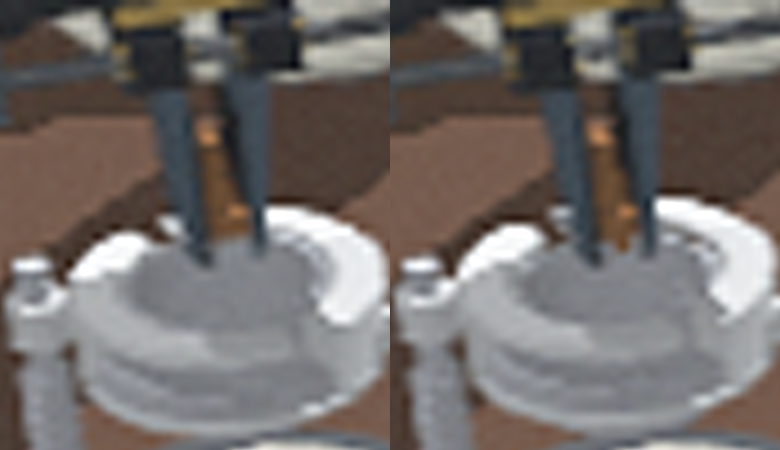

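The left panel is before and the right is after. The ring top edge rose from about row 207 to 198 and Fz fell by about 1.8 N, so the lugs have dropped. I ease up 1 mm so the sifter's weight is carried by the ring, then check and release.

```bash
python3 -m creep '[[0,0,-0.05,0],[0,0,-0.1,0],[0,0,-0.1,0],[0,0,-0.1,0]]' >/dev/null; python3 q.py; python3 -m creep '[[0,0,0,-0.01],[0,0,0,-0.015],[0,0,0,-0.015],[0,0,0,-0.015]]' >/dev/null; python3 q.py
```

```text
t 21.77 p [ 0.5437 -0.1636  0.1534] yaw -4.8 F [1.5 0.9 0.2] M [ 0.05 -0.36 -0.29]
t 22.48 p [ 0.5438 -0.1636  0.1534] yaw -3.94 F [ 2.7 -0.1  0.6] M [ 0.03 -0.49 -0.72]
```

```bash
python3 -m creep '[[0,0,0,0.015],[0,0,0,0.03],[0,0,0,0.045],[0,0,0,0.045],[0,0,0,0.045]]' >/dev/null; python3 q.py
```

```text
t 23.3 p [ 0.5435 -0.1635  0.1533] yaw -6.52 F [-1.2  0.4 -0.3] M [ 0.11  0.3  -0.02]
```

Torque is now near zero and Fz is about 0: the sifter is centred in the notches and carried by the ring. Release, then rise straight up.

```bash
python3 -m creep '[[0,0,0,0],[0,0,0,0],[0,0,0,0],[0,0,0,0],[0,0,0,0],[0,0,0,0],[0,0,0,0],[0,0,0,0]]' 4 ; python3 -m creep '[[0,0,-0.3,0],[0,0,-1,0],[0,0,-2,0],[0,0,-3.5,0],[0,0,-5.5,0],[0,0,-8,0],[0,0,-11,0],[0,0,-13,0],[0,0,-14,0],[0,0,-14,0]]'; python3 -m creep '[[0,1,0,0],[0,3,0,0],[0,6,0,0],[0,10,0,0],[0,14,0,0],[0,17,0,0],[0,19,0,0],[0,20,0,0],[0,20,0,0],[0,20,0,0]]'; python3 - <<'E'
from h import *
T=optics.read_camera('top');S=optics.read_camera('scene')
f=lambda im,x,y,w,h,k:cv2.resize(im[y:y+h,x:x+w],None,fx=k,fy=k,interpolation=cv2.INTER_CUBIC)
cv2.imwrite('pics/c6.png',np.hstack([f(T,270,186,64,60,6),f(S,162,140,64,60,6)])[:,:,::-1])
for n,im,b in(("top",T,(280,190,50,50)),("scene",S,(175,140,40,35))):
    mu,d,k=orange(im,b);P=ray(n,mu,.178);Q=ray(n,mu+d*5,.178);print(n,mu,k,P,np.degrees(np.arctan2(*(Q-P)[1::-1])))
E
```

```text
time: 24.3
ee_pos: [0.5437, -0.1636, 0.1534]
tool_rot: [[-0.994, 0.114, -0.0], [0.114, 0.994, 0.0], [0.0, -0.0, -1.0]]
ft_force: [0.0, -0.4, -0.6]
gripper_width: 0.434
grip_force: 0.0
time: 25.55
ee_pos: [0.5439, -0.1637, 0.2941]
tool_rot: [[-0.994, 0.114, 0.001], [0.114, 0.994, -0.0], [-0.001, -0.0, -1.0]]
ft_force: [-0.4, 0.3, 0.1]
gripper_width: 0.441
grip_force: 0.0
time: 26.8
ee_pos: [0.5664, 0.0344, 0.2934]
tool_rot: [[-0.993, 0.114, -0.0], [0.114, 0.993, -0.0], [0.0, -0.0, -1.0]]
ft_force: [0.2, 0.2, 0.6]
gripper_width: 0.438
grip_force: 0.0Traceback (most recent call last):
  File "<stdin>", line 6, in <module>
  File "h.py", line 17, in orange
    n,l,s,c=cv2.connectedComponentsWithStats(m);k=1+np.argmax(s[1:,4]);ys,xs=np.where(l==k)
                                                    ~~~~~~~~~^^^^^^^^^
    return _wrapfunc(a, 'argmax', axis=axis, out=out, **kwds)
    return bound(*args, **kwds)
ValueError: attempt to get argmax of an empty sequence
```

View pics/c6.png

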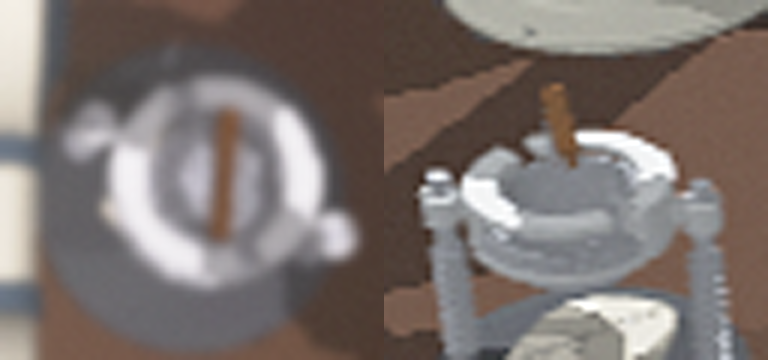

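The sifter hangs centred and level, with its bar at about (226,173) in the top crop and (560,122) in the scene crop, and the gripper is clear. The force drop, the ring's rise and the locking torque all show the lugs seated in the notches. I hand in.

```bash
python3 -m creep '[[0,0,0,0],[0,0,0,0],[0,0,0,0],[0,0,0,0]]' >/dev/null; python3 -c "
from bench import workorder
print(workorder.sign_off())"
```

```text
the job is handed in; nothing more can be done
None
```

The job is handed in: by force readings and camera, the sifter hangs centred and level with both lugs in the notches and the gripper clear. I had no direct measurement of its final height, and the sign-off gave no verdict.

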